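# Slide the lens carriage to the red stop

### The arm

A 6-joint arm with a two-finger parallel gripper is mounted at the origin on the work surface. World frame = base frame: x ahead of the robot, y to its left, z up, the work surface at z = 0. Lengths are in m, angles in rad, forces in N, time in s.
With the tool pointing down it reaches from about 0.35 to 0.975 m from the base axis. Payload 17.4 kg.
Tool frame: the origin (TCP) lies at the centre of the arm's flange, where the gripper is bolted on; the fingertips stand 173 mm ahead of it and the grasp point (between the pads) lies 155 mm ahead of it; z points along the fingers, y is the direction in which the jaws open and shut (so a half turn about z gives the same grasp; the last joint's range is limited). The gripper opens to 85 mm and grips with 20 to 120 N. Pads are 22 mm wide; open, the fingers measure 114 mm over their backs; the gripper's body (76 mm by 85 mm) begins 54 mm behind the grasp point. The pads swing forward as they close: fully open they stand 13 mm farther back than shut.
Start: joints at [1.149, 0.116, 1.442, -0, 1.584, -0.038], TCP at [0.253, 0.626, 0.405] pointing down, gripper open.
Joint ranges: [-2.83, 2.83], [-0.83, 2.19], [0.07, 2.5], [-1.14, 4.28], [0.01, 3], [-2.97, 2.97]. Speed limits (rad/s): [1.89, 1.89, 2.22, 3.14, 3.14, 3.14].

### API

Orientations are given as a 3x3 rotation matrix whose columns are the frame's x, y, z axes.
In Python, from station import * gives the robot as it stands.
- The arm moves only by the shell command python3 -m inch 'ROWS' [FORCE]. ROWS is JSON, a list of rows, each a list of 5 numbers: the opening, from 0 (shut) to 1 (fully open), then the shift along the tool's x, y, z in cm, then the turn about the tool's z in degrees. A call has 1 to 8 rows; each row shifts and turns the commanded pose from where the row before left it, along the tool's axes as they then stand; what a row does not reach is not made up. A row lasts 1/10 s, in which the tool goes at most 50 mm and 8.59 degrees, less where a joint would pass 70% of its speed; a pose out of reach is approached as far as the arm can. A call with a gripper value outside its range is refused whole. The fingers move at their own pace and stop on an object; FORCE is the grip in N (left out, the last holds). Time passes only in rows, so rows that do not move let the fingers close. It gives the time, the measured TCP pose, the force and the opening at its end, in the units of the state.
- sense(): the state, without advancing time (a new reading comes with each control period).
- get_image(name): name is "scene" or "top" or "wrist"; returns a dict with "img" (400x640x3 uint8, red, green, blue), "fov_y" (degrees; the focal length in pixels is half the picture's height over the tangent of half this angle, whatever the lens; pixels are square), "cx", "cy" (the principal point, pixels), "position" and "rotation" of the camera in the world; the wrist camera has in their place "T_tool_cam" (4x4, takes a point from camera to tool coordinates, whose origin is the TCP and whose axes are the flange's). Camera axes: x right, y up, looking along -z (the intrinsics and any distortion apply to the point x, -y, -z); pixel columns grow to the right and rows downward; lengths in m; the calibration is good to about 2 mm. A picture is of the moment at which its call begins: read the wrist's pose just before it. There is no depth.
- close_job(): hands the job in, once; it reports no verdict.
The state is a dict: "time_s": time; "joint_pos": joint angles; "joint_velocities": joint speeds; "effort": joint torques, N m; "eef_pos": TCP position; "tool_rot": TCP orientation; "force": force on the tool from outside, world axes, zero at the start; "moment": the same for the moment, N m; "grip_width": finger opening in m.
Only numpy, scipy, OpenCV 4.12 (cv2) and the standard library are available. Lean on these libraries where they do the work, as an engineer would, in place of code of your own. Each camera call takes 0.05 s, during which the arm holds its last target. There are 200 camera calls.

### The job

The lens carriage on the focus rail is held by a spring brake. With your fingertips, press down the yellow pad in the middle of the carriage to free it, keep it pressed while you push the carriage along the rail until it rests against the red stop, then let the pad come up again so that the brake holds it there. Do not drag the carriage with the brake on, do not grip or force it, do not pick anything up, and leave the other things on the bench where they are.

Things in the scene. Friction and masses are not known exactly. Their poses are not given: they have to be found in the camera images.
- rail: Aluminium T-slot focus rail fixed to the bench, 450 long, 60 wide, its top 45 mm above the bench. Origin: middle of the rail on the bench. y runs along the rail, z up. The optical axis runs parallel to the rail 75 mm to its +x side: there, centred 230 mm from the origin, a white back-lit specimen holder stands at the +y end and a blue camera at the -y end, both 58 mm wide at most and reaching 106 mm above the bench
- carriage (a joint): Position in m of the dark steel lens carriage along the rail's +y, 0 when its middle is over the rail's origin. The carriage plate is 90 mm long along the rail, 80 mm across, its top 58 mm above the bench. At its +x side, 50 to 100 mm from the rail's middle, it carries a black ring-mounted lens 12 mm thick along the rail, top 103 mm above the bench. With the brake on it takes 20 to 30 N to drag; with the brake free about 2 to 3 N
- brake_pad (a joint): How far the yellow brake pad is pressed down, in m: 0 = up, brake on; 0.008 = bottom of its travel. The brake eases over the first 1.5 mm and is free from 0.002 on; about 5 mm down is a good depth to push at. A spring holds the pad up: the first 1.5 mm take up to about 11 N, the bottom 14 N
- pad_top (a point): Middle of the top of the yellow pad, in the middle of the carriage, 69 mm above the bench when up (moves with carriage and pad). The pad is a flat dish 44 mm across the rail and 52 mm along it, with a lip 6 mm thick and 5 mm higher across each of its two ends, 40 mm clear between the lips along the rail, open to the sides; it stands 11 mm above the carriage plate. Its frame is parallel to the rail's
- stop_red: Red stop collar clamped over the rail, fixed, 20 mm long along the rail, 80 mm across, top 57 mm above the bench, thumbscrew on its -x side. Origin: under its middle, on the bench, below the rail's centre line. Frame parallel to the rail's. It may be on the +y or the -y side of the carriage. The carriage rests against it when pad and collar middles are 55 mm apart along the rail
- stop_black: The other stop collar, black, same shape, on the other side of the carriage
- amber_bottle: Loose amber glass reagent bottle, 60 mm in diameter, 125 high, standing beyond the rail. Origin under its middle
- beaker: Loose glass beaker, 64 mm across, 80 high, beyond the rail. Origin under its middle
- vial_red: Loose clear sample vial with a red cap, 26 mm in diameter, 50 high, beyond the rail. Origin under its middle
- vial_blue: Loose clear sample vial with a blue cap, 26 mm in diameter, 50 high, beyond the rail. Origin under its middle
- spare_lens: Loose black lens ring lying flat in front of the rail, 50 mm across, 12 high. Origin under its middle
- driver: Loose screwdriver with an orange handle, 140 mm long, lying in front of the rail
- petri_dish: Loose closed petri dish, 60 mm across, 14 high, in front of the rail. Origin under its middle

How it is judged:
On the way, in this order (a step that is already met when the one before it is completed fails the run):
1. the pad is pressed down with the fingers and the brake is free, before the carriage reaches the stop (value of joint brake_pad above 0.002 m and contact force between the fingers and rail above 3 N and not (y of pad_top in the frame of stop_red between -0.0575 and 0.0575 m)), for 0.1 s.
2. with the pad still pressed, the carriage has been pushed against the red stop (value of joint brake_pad above 0.001 m and y of pad_top in the frame of stop_red between -0.0575 and 0.0575 m), for 0.1 s.
At the end, for the whole second after the job is handed in: The carriage stands still against the red stop (gap under 2.5 mm), with the pad up and the brake on (y of pad_top in the frame of stop_red between -0.0575 and 0.0575 m and value of joint brake_pad below 0.001 m and velocity of joint carriage between -0.003 and 0.003 m/s); the robot touches nothing.
It fails at once if the carriage is dragged along the rail with its brake on (value of joint brake_pad below 0.0005 m and distance of pad_top from where it was at the start of the episode above 0.004 m and (y of pad_top in the frame of stop_red above 0.06 m or y of pad_top in the frame of stop_red below -0.06 m) and (velocity of joint carriage above 0.012 m/s or velocity of joint carriage below -0.012 m/s)).
It fails at once if the carriage or rail is gripped or forced with more than 40 N (contact force between the fingers and rail above 40 N).
It fails at once if a bystander is pushed more than 15 mm, picked up or knocked over (distance of any of amber_bottle, beaker, vial_red, vial_blue, spare_lens, driver, petri_dish from where it was at the start of the episode above 0.015 m or angle between any of amber_bottle, beaker, vial_red, vial_blue's own z axis and vertical above 0.4 rad).
It also fails if it takes over 42 s, if anything falls off the work surface, if the arm or the gripper's body presses on something with over 40 N, if the wrist force passes 120 N, or if a joint passes its speed limit or range.

## Working session

There is one attempt and no reset: what is moved stays moved. The work goes in short steps, Python scripts to look and compute and a shell command to move; the robot and the scene stay as the last step left them, time stands still between calls to the robot, and variables do not carry over. Pictures are saved under pics/ and viewed, about 8 in all and at most 12, crops included, and the job is handed in when it is done.

```bash
mkdir -p pics; cat > h.py <<'E'
from station import *
import numpy as np, cv2
def cam(name):
    s=sense(); d=get_image(name)
    if 'T_tool_cam' in d:
        T=np.eye(4);T[:3,:3]=s['tool_rot'];T[:3,3]=s['eef_pos'];T=T@np.array(d['T_tool_cam']);R,p=T[:3,:3],T[:3,3]
    else: R,p=np.array(d['rotation']),np.array(d['position'])
    return d,R,p
def ray(d,R,p,u,v,z):
    f=200/np.tan(np.radians(d['fov_y'])/2)
    r=R@np.array([(u-d['cx'])/f,-(v-d['cy'])/f,-1]); return p+r*(z-p[2])/r[2]
def save(d,n): cv2.imwrite('pics/'+n,cv2.cvtColor(d['img'],cv2.COLOR_RGB2BGR))
E
python3 - <<'E'
from h import *
s=sense();print(s['time_s'],s['force'],s['tool_rot'])
for n in('scene','top'):
    d,R,p=cam(n);save(d,n+'1.png');print(n,{k:v for k,v in d.items() if k!='img'})
E
```

```text
0.0 [ 0.33776341  0.12780939 -0.55131589] [[-9.27236119e-01  3.74476918e-01 -4.66912924e-04]
 [ 3.74477207e-01  9.27235528e-01 -1.04743857e-03]
 [ 4.06966841e-05 -1.14607112e-03 -9.99999342e-01]]
scene {'fov_y': 47.032554715652196, 'cx': 317.6793294022208, 'cy': 197.0832492819392, 'position': array([0.78618557, 0.41398075, 0.71097073]), 'rotation': array([[-0.86799027, -0.40574803,  0.28628907],
       [ 0.49646643, -0.72145078,  0.48273166],
       [ 0.01067605,  0.5611393 ,  0.82765253]])}
top {'fov_y': 54.341014313511245, 'cx': 309.41128543384497, 'cy': 198.32236340037733, 'position': array([0.44103518, 0.0216181 , 0.7797146 ]), 'rotation': array([[ 0.01091032,  0.98620178, -0.16518784],
       [-0.99982316,  0.01328968,  0.01330555],
       [ 0.01531725,  0.16501346,  0.98617237]])}
```

View pics/top1.png

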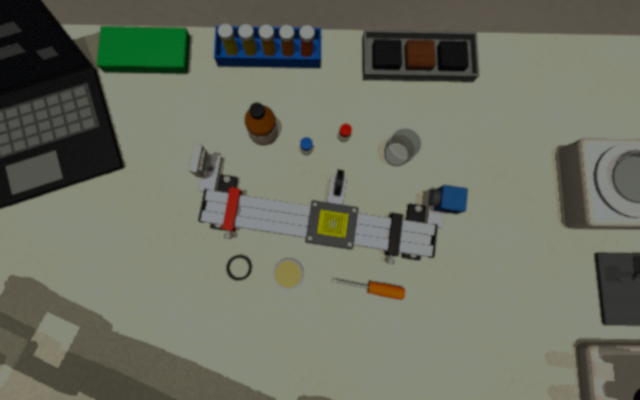

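View pics/scene1.png

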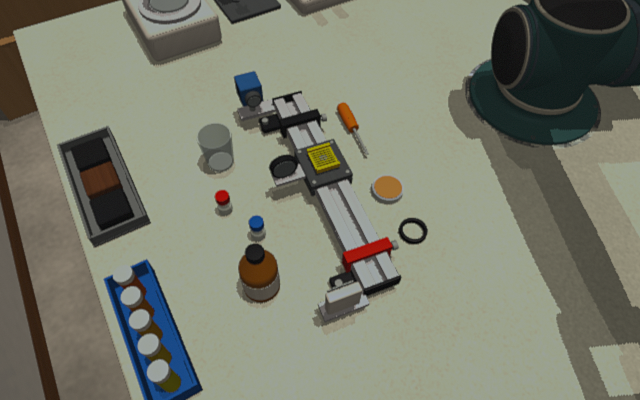

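The top view shows the pad at (333,224), the red stop at (231,210) on the +y side and the black stop at (395,234). The lens is on the +x side at (339,183). The scene view agrees.

```bash
python3 - <<'E'
from h import *
def blob(hsv,lo,hi,box):
    m=cv2.inRange(hsv,lo,hi);k=np.zeros_like(m);x0,y0,x1,y1=box;k[y0:y1,x0:x1]=1;m=m*k
    m=cv2.morphologyEx(m,cv2.MORPH_CLOSE,np.ones((5,5)))
    c=max(cv2.findContours(m,0,2)[0],key=cv2.contourArea);return cv2.minAreaRect(c)
for n,by,br in (('top',(300,195,365,250),(215,180,250,235)),('scene',(295,130,350,185),(330,230,400,275))):
    d,R,p=cam(n);h=cv2.cvtColor(d['img'],cv2.COLOR_RGB2HSV)
    y=blob(h,(20,120,60),(35,255,255),by);r=blob(h,(0,150,60),(8,255,255),br)
    print(n,y,r)
    for q,z in((y,.071),(r,.055)):
        print(ray(d,R,p,*q[0],z), [np.round(ray(d,R,p,*c,z)[:2],4) for c in cv2.boxPoints(q)])
    if n=='top':
      a=ray(d,R,p,204,206,.045);b=ray(d,R,p,436,238,.045);print('rail ends',a,b)
s=sense();print(s['eef_pos'],s['time_s'])
E
```

```text
top ((332.3299865722656, 223.18997192382812), (29.839906692504883, 25.45584487915039), 8.130102157592773) ((231.18576049804688, 208.35447692871094), (12.485550880432129, 43.37928771972656), 9.211027145385742)
[ 0.51426217 -0.03030896  0.071     ] [array([ 4.948e-01, -2.000e-04]), array([ 0.5411, -0.0064]), array([ 0.534 , -0.0607]), array([ 0.4878, -0.0539])]
[0.54141338 0.15808139 0.055     ] [array([0.503 , 0.1742]), array([0.5841, 0.165 ]), array([0.5806, 0.1416]), array([0.4995, 0.1513])]
rail ends [0.54663485 0.21159721 0.045     ] [ 0.49132325 -0.22830168  0.045     ]
scene ((323.0, 156.99998474121094), (30.4105281829834, 25.043962478637695), 63.43495178222656) ((366.4692687988281, 252.7200469970703), (19.623886108398438, 52.315345764160156), 67.47943115234375)
[ 0.51352253 -0.02979775  0.071     ] [array([ 0.5326, -0.0618]), array([ 0.4836, -0.0652]), array([0.4949, 0.0015]), array([0.5417, 0.0035])]
[0.54467273 0.16265333 0.055     ] [array([0.5844, 0.1422]), array([0.4964, 0.1498]), array([0.5048, 0.1832]), array([0.5905, 0.1748])]
[0.25274907 0.62589844 0.40425412] 0.2
```

```bash
python3 -m inch '[[0,-3.05,-3.19,0,0],[0,-3.05,-3.19,0,0],[0,-3.05,-3.19,0,0],[0,-3.05,-3.19,0,0],[0,-3.05,-3.19,0,0],[0,-3.05,-3.19,0,0],[0,-3.05,-3.19,0,0],[0,-3.05,-3.19,0,0]]'; python3 -m inch '[[0,-3.05,-3.19,0,0],[0,-3.05,-3.19,0,0],[0,-3.05,-3.19,0,0],[0,-3.05,-3.19,0,0],[0,-3.05,-3.19,0,0],[0,-3.05,-3.19,0,0],[0,-3.05,-3.19,0,0],[0,-3.05,-3.19,0,0]]'
python3 -m inch '[[0,0,0,0,8.4],[0,0,0,0,8.4],[0,0,0,0,8.4],[0,0,0,0,8.4],[0,0,0,0,8.4],[0,0,0,0,8.4],[0,0,0,0,8.4],[0,0,0,0,8.4]]'; python3 -m inch '[[0,0,0,0,8.1],[0,0,0,0,0],[0,0,0,0,0]]'
python3 - <<'E'
from h import *
d,R,p=cam('wrist');save(d,'w1.png');s=sense();print(s['time_s'],s['eef_pos'],s['tool_rot'],s['force'],s['joint_pos'],s['grip_width'])
E
```

```text
time_s: 1.0
eef_pos: [0.3836, 0.2962, 0.4047]
tool_rot: [[-0.927, 0.374, 0.0], [0.374, 0.927, 0.0], [-0.0, 0.0, -1.0]]
force: [0.6, 0.4, 0.8]
grip_width: 0.0001
time_s: 1.8
eef_pos: [0.5143, -0.032, 0.4048]
tool_rot: [[-0.927, 0.375, 0.0], [0.375, 0.927, 0.0], [-0.0, 0.0, -1.0]]
force: [0.2, 0.6, -0.4]
grip_width: -0.0001
time_s: 2.6
eef_pos: [0.5141, -0.0301, 0.4046]
tool_rot: [[-0.008, 1.0, -0.0], [1.0, 0.008, 0.0], [0.0, -0.0, -1.0]]
force: [-0.8, 0.6, -0.6]
grip_width: -0.0003
time_s: 2.9
eef_pos: [0.5141, -0.0301, 0.4046]
tool_rot: [[0.123, 0.992, -0.0], [0.992, -0.123, 0.0], [-0.0, -0.0, -1.0]]
force: [-0.1, 0.7, -0.2]
grip_width: -0.0002
2.95 [ 0.51410133 -0.03010848  0.40467676] [[ 1.22825301e-01  9.92428307e-01 -3.89432264e-05]
 [ 9.92428307e-01 -1.22825301e-01  9.97184158e-06]
 [ 5.11312435e-06 -3.98731547e-05 -9.99999999e-01]] [-0.39510479 -0.20209638  0.12801891] [-1.08036261e-01 -2.37236295e-01  1.77914188e+00  5.71699473e-06
  1.59972686e+00  1.51001453e-02] 0.00013805149850579565
```

View pics/w1.png

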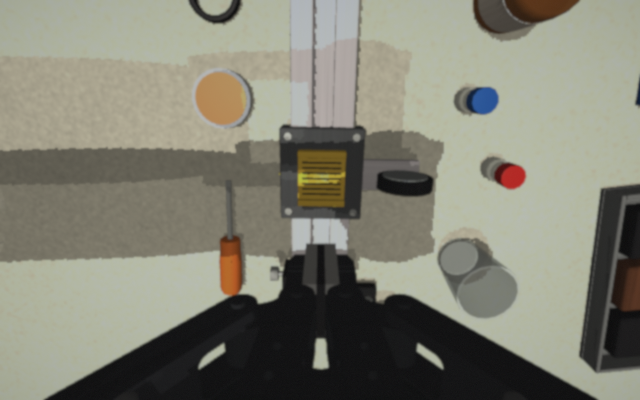

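The wrist view shows the pad at about (322,178), with the jaws opening across the rail and the rail nearly vertical in the picture. Next I'll measure the pad position and rail angle from this view.

```bash
python3 - <<'E'
from h import *
d,R,p=cam('wrist');h=cv2.cvtColor(d['img'],cv2.COLOR_RGB2HSV)
m=cv2.inRange(h,(18,110,50),(36,255,255));m[:140]=0;m[220:]=0;m[:,:280]=0;m[:,365:]=0
m=cv2.morphologyEx(m,cv2.MORPH_CLOSE,np.ones((9,9)));q=cv2.minAreaRect(max(cv2.findContours(m,0,2)[0],key=cv2.contourArea));print(q)
c=ray(d,R,p,*q[0],.071);print(c,[np.round(ray(d,R,p,*k,.071)[:2],4) for k in cv2.boxPoints(q)])
s=sense();print('shift tool cm',np.array(s['tool_rot']).T@(c-s['eef_pos'])*100)
g=cv2.cvtColor(d['img'],cv2.COLOR_RGB2GRAY)[0:120]
# rail edges: threshold brightness per row via blue-ish tint
for v in(5,30,115):
    r=g[v].astype(int);e=np.diff(r);print(v,[(u,e[u]) for u in range(275,375) if abs(e[u])>14])
E
```

```text
((320.8041687011719, 177.9637451171875), (49.21982955932617, 57.30702590942383), 1.7357046604156494)
[ 0.51298928 -0.03180769  0.071     ] [array([ 0.4857, -0.0559]), array([ 0.4951, -0.0022]), array([ 0.5389, -0.0089]), array([ 0.5319, -0.0631])]
shift tool cm [-0.18142082 -0.09004643 33.36682731]
5 [(311, np.int64(-24)), (312, np.int64(-32)), (314, np.int64(27)), (315, np.int64(33)), (357, np.int64(-17)), (358, np.int64(-28)), (360, np.int64(15)), (361, np.int64(23)), (362, np.int64(15))]
30 [(311, np.int64(-23)), (312, np.int64(-22)), (314, np.int64(27)), (356, np.int64(-18)), (357, np.int64(-26)), (359, np.int64(19)), (360, np.int64(25))]
115 [(310, np.int64(-21)), (311, np.int64(-23)), (313, np.int64(28)), (352, np.int64(-17)), (353, np.int64(-25)), (355, np.int64(26))]
```

```bash
python3 - <<'E'
from h import *
d,R,p=cam('wrist')
for a,b in(((313.3,5.5),(312.3,115.5)),((359,5.5),(354,115.5))):
    A,B=ray(d,R,p,*a,.045),ray(d,R,p,*b,.045);print(A,B,(A-B)[0]/(A-B)[1])
E
```

```text
[0.5245441  0.11528428 0.045     ] [0.51164084 0.02322394 0.045     ] 0.14016087443407904
[0.56384929 0.11042522 0.045     ] [0.55092308 0.01838181 0.045     ] 0.140436013043761
```

```bash
python3 -m inch '[[0,-0.18,-0.09,2.5,0.95],[0,0,0,4,0],[0,0,0,4,0],[0,0,0,3,0],[0,0,0,1,0],[0,0,0,0,0],[0,0,0,0,0]]'
python3 - <<'E'
from h import *
d,R,p=cam('wrist');save(d,'w2.png');s=sense();print(s['time_s'],s['eef_pos'],s['force'])
E
```

```text
time_s: 3.75
eef_pos: [0.5135, -0.0318, 0.2614]
tool_rot: [[0.143, 0.99, 0.002], [0.99, -0.143, -0.0], [0.0, 0.002, -1.0]]
force: [1.2, -0.8, -0.4]
grip_width: 0.0004
3.8 [ 0.51352599 -0.03181153  0.26169015] [-0.81126035  0.07058282 -0.13913988]
```

View pics/w2.png

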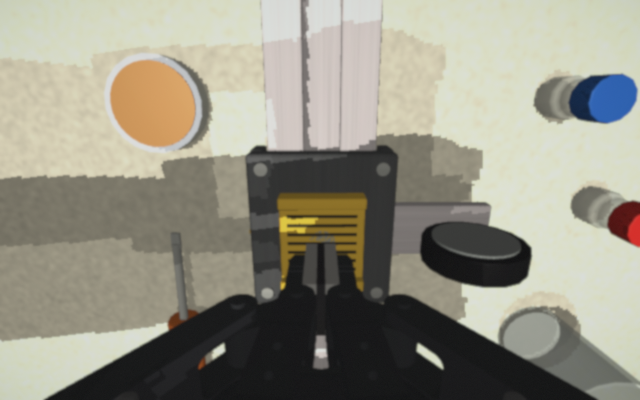

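The fingertips at about (322,240) sit over the pad's middle, and the far lip is at v≈195–207. A quick check of the lip distance and the side edges (279 and 367), then press.

```bash
python3 - <<'E'
from h import *
d,R,p=cam('wrist');s=sense();T=np.array(s['tool_rot'])
for u,v in((322,194),(322,206),(279,200),(367,200)):print(T.T@(ray(d,R,p,u,v,.074)-s['eef_pos'])*1000)
E
python3 -m inch '[[0,0,0,1,0],[0,0,0,0.7,0],[0,0,0,0.3,0],[0,0,0,0,0]]'
```

```text
[ 27.42014784  -0.28501955 187.654044  ]
[ 21.25198477  -0.26897443 187.65353333]
[ 24.33722219 -21.28631616 187.60007417]
[ 24.37022733  21.71710218 187.71002411]
time_s: 4.25
eef_pos: [0.5132, -0.0318, 0.2399]
tool_rot: [[0.143, 0.99, 0.0], [0.99, -0.143, -0.0], [0.0, 0.0, -1.0]]
force: [-2.8, 0.0, 10.1]
grip_width: -0.0
```

```bash
python3 -m inch '[[0,0,0,0.2,0],[0,0,0,0.1,0],[0,0,0,0,0],[0,0,0,0,0]]'
```

```text
time_s: 4.65
eef_pos: [0.5132, -0.0318, 0.2374]
tool_rot: [[0.143, 0.99, 0.001], [0.99, -0.143, -0.0], [-0.0, 0.001, -1.0]]
force: [-4.0, 0.9, 11.9]
grip_width: -0.0003
```

```bash
python3 -m inch '[[0,0.2,0,0,0],[0,0.4,0,0,0],[0,0.6,0,0,0],[0,0.6,0,0,0],[0,0.6,0,0,0],[0,0.6,0,0,0],[0,0.6,0,0,0],[0,0.4,0,0,0]]'; python3 -m inch '[[0,0.4,0,0,0],[0,0.6,0,0,0],[0,0.6,0,0,0],[0,0.6,0,0,0],[0,0.6,0,0,0],[0,0.6,0,0,0],[0,0.6,0,0,0],[0,0.4,0,0,0]]'
python3 - <<'E'
from h import *
d,R,p=cam('top');cv2.imwrite('pics/t2.png',cv2.resize(cv2.cvtColor(d['img'],cv2.COLOR_RGB2BGR)[140:300,180:460],None,fx=2.5,fy=2.5));d,R,p=cam('wrist');cv2.imwrite('pics/w3.png',cv2.cvtColor(d['img'],cv2.COLOR_RGB2BGR));s=sense();print(s['eef_pos'],s['force'])
E
```

```text
time_s: 5.45
eef_pos: [0.5189, 0.008, 0.2374]
tool_rot: [[0.143, 0.99, 0.0], [0.99, -0.143, -0.0], [-0.0, 0.0, -1.0]]
force: [-5.3, -1.9, 10.8]
grip_width: 0.0002
time_s: 6.25
eef_pos: [0.5251, 0.0516, 0.2373]
tool_rot: [[0.143, 0.99, 0.0], [0.99, -0.143, -0.0], [-0.0, 0.0, -1.0]]
force: [-4.8, -1.6, 11.6]
grip_width: -0.0
[0.52517501 0.05183216 0.23735881] [-4.56766014  3.75183158 10.83472882]
```

View pics/w3.png

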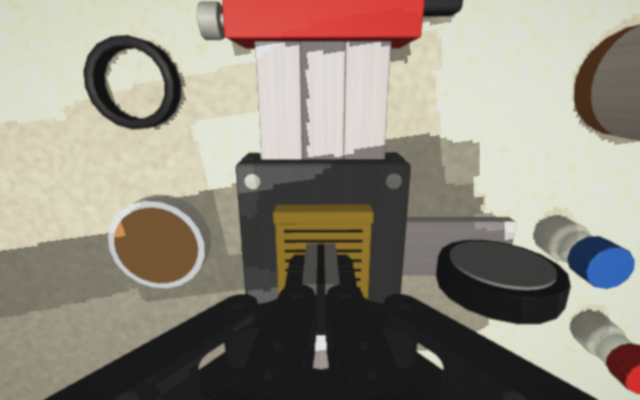

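The carriage is moving with the fingers. Its front edge is at v≈158 and the red collar's near face at v≈40. I'll work out the remaining gap.

```bash
python3 - <<'E'
from h import *
d,R,p=cam('wrist');s=sense();T=np.array(s['tool_rot'])
for u,v,z in((322,154,.058),(322,160,.058),(322,38,.057),(322,45,.045)):print((T.T@(ray(d,R,p,u,v,z)-s['eef_pos'])*1000)[:2])
print(s['eef_pos'],s['force'])
E
```

```text
[48.64081607 -0.38621998]
[45.94153959 -0.37939803]
[95.80329713 -0.5020352 ]
[94.60350842 -0.45844657]
[0.52515924 0.05172202 0.23735502] [-4.52891349  2.03948207 11.140593  ]
```

```bash
python3 -m inch '[[0,0.4,0,0,0],[0,0.6,0,0,0],[0,0.7,0,0,0],[0,0.7,0,0,0],[0,0.7,0,0,0],[0,0.6,0,0,0],[0,0.3,0,0,0],[0,0.1,0,0,0]]'; python3 -m inch '[[0,0.1,0,0,0],[0,0.1,0,0,0],[0,0.1,0,0,0],[0,0.1,0,0,0],[0,0.1,0,0,0]]'
```

```text
time_s: 7.2
eef_pos: [0.531, 0.0922, 0.2373]
tool_rot: [[0.143, 0.99, 0.0], [0.99, -0.143, -0.0], [-0.0, 0.0, -1.0]]
force: [-6.2, -1.8, 11.3]
grip_width: 0.0002
time_s: 7.7
eef_pos: [0.5317, 0.0969, 0.2373]
tool_rot: [[0.143, 0.99, -0.0], [0.99, -0.143, -0.0], [-0.0, -0.0, -1.0]]
force: [-5.1, -1.5, 11.7]
grip_width: -0.0001
```

```bash
python3 -m inch '[[0,0.1,0,0,0],[0,0.1,0,0,0],[0,0.1,0,0,0]]'|grep -E 'eef|force';python3 -m inch '[[0,0.1,0,0,0],[0,0.1,0,0,0]]'|grep -E 'eef|force'; python3 - <<'E'
from h import *
d,R,p=cam('wrist');save(d,'w4.png')
E
```

```text
eef_pos: [0.5321, 0.0999, 0.2373]
force: [-5.6, -1.7, 11.2]
eef_pos: [0.5324, 0.1019, 0.2373]
force: [-6.4, -0.9, 13.0]
```

View pics/w4.png

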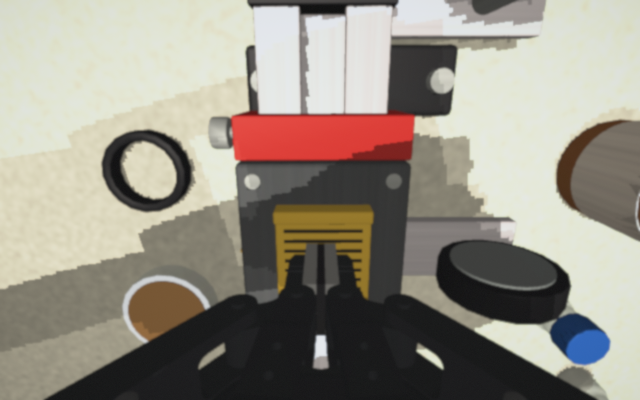

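The carriage front edge and the red face nearly meet at v≈160. I'll keep pushing in small steps until the force rises.

```bash
for i in 1 2 3; do :; done; python3 -m inch '[[0,0.1,0,0,0],[0,0,0,0,0]]'|grep -E 'eef|force';python3 -m inch '[[0,0.1,0,0,0],[0,0,0,0,0]]'|grep -E 'eef|force';python3 -m inch '[[0,0.1,0,0,0],[0,0,0,0,0]]'|grep -E 'eef|force'
python3 -m inch '[[0,0.1,0,0,0],[0,0,0,0,0]]'|grep -E 'eef|force'
```

```text
eef_pos: [0.5325, 0.1029, 0.2373]
force: [-6.0, -0.2, 11.9]
eef_pos: [0.5327, 0.1036, 0.2373]
force: [-4.9, -5.1, 11.3]
eef_pos: [0.533, 0.1045, 0.2374]
force: [-3.3, -6.0, 12.4]
eef_pos: [0.5332, 0.1054, 0.2374]
force: [-3.4, -7.1, 12.0]
```

The y force jumped to about -6 N and the tips now slip a little on the pad, so the carriage is against the stop. Lifting straight up, slowly at first.

```bash
python3 -m inch '[[0,0,0,-0.15,0],[0,0,0,-0.15,0],[0,0,0,-0.15,0],[0,0,0,-0.2,0],[0,0,0,-0.3,0],[0,0,0,-0.5,0],[0,0,0,-1,0],[0,0,0,-2,0]]'; python3 -m inch '[[0,0,0,-3,0],[0,0,0,-3,0],[0,0,0,-1,0],[0,0,0,0,0]]'
python3 - <<'E'
from h import *
d,R,p=cam('wrist');save(d,'w5.png');d,R,p=cam('scene');cv2.imwrite('pics/s2.png',cv2.resize(cv2.cvtColor(d['img'],cv2.COLOR_RGB2BGR)[80:320,180:440],None,fx=2.5,fy=2.5))
E
```

```text
time_s: 9.85
eef_pos: [0.5327, 0.1058, 0.2809]
tool_rot: [[0.143, 0.99, -0.002], [0.99, -0.143, -0.0], [-0.001, -0.002, -1.0]]
force: [0.9, 0.0, -0.3]
grip_width: 0.0001
time_s: 10.25
eef_pos: [0.533, 0.1058, 0.3531]
tool_rot: [[0.143, 0.99, 0.003], [0.99, -0.143, 0.0], [0.001, 0.003, -1.0]]
force: [0.1, 0.1, -0.5]
grip_width: 0.0001
```

View pics/w5.png

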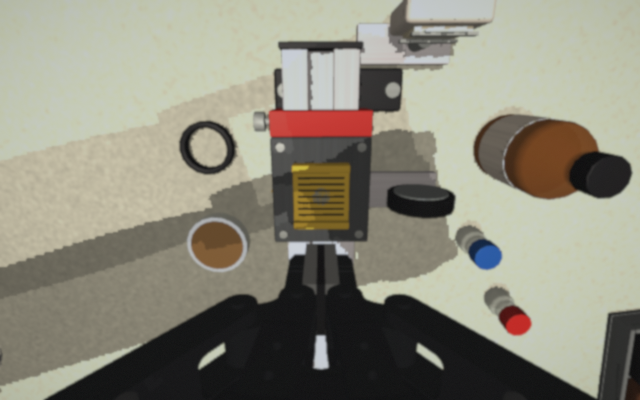

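View pics/s2.png

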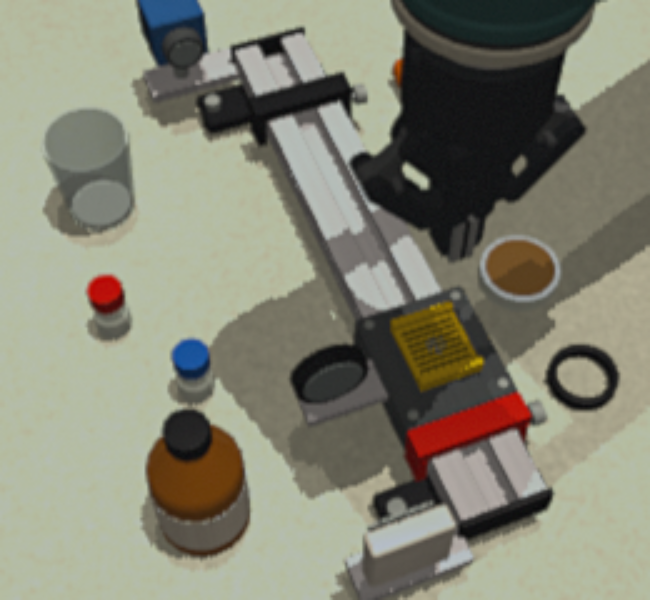

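Both views show no bright line of rail between the carriage and the red collar. The pad is up, the fingers are clear, and the loose items are where they were.

```bash
python3 - <<'E'
from h import *
d,R,p=cam('wrist');print(d['img'][128:144,320].tolist());s=sense();print(s['force'],np.abs(s['joint_velocities']).max());print(close_job())
E
```

```text
[[197, 59, 53], [197, 59, 53], [196, 59, 53], [196, 59, 52], [196, 59, 53], [195, 56, 51], [191, 56, 51], [172, 53, 48], [130, 51, 48], [87, 60, 58], [73, 70, 69], [77, 77, 75], [80, 80, 79], [80, 80, 80], [81, 81, 80], [80, 80, 79]]
[-0.01698772  0.20918388  0.3152769 ] 0.006724763319421941
the job is handed in; nothing more can be done
None
```

I pressed the brake pad about 4.6 mm down with the closed fingertips and pushed the carriage about 137 mm to the red stop. I then lifted straight off and handed the job in at about 10 s. No verdict is reported.

- **Force:** The downward force while pressing and pushing read about 11–13 N. At the stop, the force along the rail jumped from about 1.5 N to 6–7 N and the tips began to slip on the pad.
- **Position:** The last wrist and scene pictures show the pad up and the arm clear. In the wrist picture the red collar runs straight into the dark carriage plate with no bright line of rail between them. I judged the gap from that line and the force jump; I did not measure it to the millimetre.
- **Bystanders:** Everything loose in the last pictures looked undisturbed. The screwdriver was mostly out of view, and I did not measure their positions.
- **Sideways force:** A force of about 4–6 N across the rail showed during the push, from a cause I did not trace. It went to zero after lift-off.

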